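# Unpack the lunch warmer

### The arm

A 6-joint arm with a two-finger parallel gripper is mounted at the origin on the work surface. World frame = base frame: x ahead of the robot, y to its left, z up, the work surface at z = 0. Lengths are in m, angles in rad, forces in N, time in s.
With the tool pointing down it reaches from about 0.35 to 0.95 m from the base axis. Payload 17.4 kg.
Tool frame: the origin (TCP) lies on the mounting face of the last link; the fingertips stand 186 mm ahead of it and the grasp point (between the pads) lies 167 mm ahead of it (arm.tip_extent is the distance from the TCP to the fingertips, in m); z points along the fingers, y is the line along which they close (so a half turn about z gives the same grasp; the last joint's range is limited). The gripper opens to 93 mm and grips with 3 to 60 N. Pads are 15 mm wide; open, the fingers measure 128 mm over their backs; the gripper's body (75 mm by 188 mm) begins 65 mm behind the grasp point.
Start: joints at [1.276, 0.116, 1.442, -0, 1.584, -0.038], TCP at [0.171, 0.653, 0.405] pointing down, gripper open.
Joint ranges: [-2.83, 2.83], [-0.83, 2.19], [0.07, 2.5], [-1.14, 4.28], [0.01, 3], [-2.97, 2.97]. Speed limits (rad/s): [1.89, 1.89, 2.22, 3.14, 3.14, 3.14].

### API

Orientations are given as a unit quaternion [w, x, y, z].
In Python, from plant import arm gives the robot as it stands.
- The arm moves only by the tool play_rows, never from a script. Its argument "series" is one flat list of numbers, 7 for each row, row after row: the closure in counts, from 0 (fully open) to 255 (shut), then the shift along the tool's x, y, z in mm, then the turn, a rotation vector about the tool's x, y, z in units of 8 degrees (1.0 is 8 degrees). In form: [claw, x, y, z, rx, ry, rz, claw, x, y, z, rx, ry, rz, ...]. A call has 1 to 20 rows; each row is the pose to reach, as a shift and turn from the pose commanded when the call began, along the tool's axes at that moment; what a row does not reach only later rows make up. A row lasts 1/10 s, in which the tool goes at most 50 mm and 8.59 degrees, less where a joint would pass 70% of its speed; a pose out of reach is approached as far as the arm can. A call with a gripper value outside its range is refused whole. The fingers move at their own pace and stop on an object; "force" is the grip in N (left out, the last holds). Time passes only in rows, so rows that repeat a pose let the fingers close. It gives the time, the measured TCP pose, the force, the opening and the grip force at its end, in the units of the state.
- arm.state(): the state, without advancing time (a new reading comes with each control period).
- arm.camera(name): name is "scene" or "side" or "wrist"; returns the picture (400x640x3 uint8, red, green, blue); there is no depth.
- arm.calibration(name): a dict with "camera_matrix" (3x3 intrinsics, pixels), "view" (4x4, takes a point from world to camera coordinates); the wrist camera has in their place "T_tool_cam" (4x4, takes a point from camera to tool coordinates, whose origin is the TCP and whose axes are the flange's). Camera axes: x right, y down, z forward; pixel columns grow to the right and rows downward; lengths in m; the calibration is good to about 2 mm. The wrist camera is an equidistant fisheye: a pixel r from the principal point sees the ray r / f radians off the axis. A picture is of the moment at which its call begins: read the wrist's pose just before it. calibration takes no time and is no camera call.
- arm.finish_job(): hands the job in; it is judged then, once.
The state is a dict: "time": time; "q": joint angles; "joint_vel": joint speeds; "tau": joint torques, N m; "tcp_pos": TCP position; "eef_rot": TCP orientation; "contact_force": force on the tool from outside, world axes, zero at the start; "ft_torque": the same for the moment, N m; "finger_gap": finger opening in m; "finger_force": force on a finger pad.
Only numpy, scipy, OpenCV 4.12 (cv2) and the standard library are available. Lean on these libraries where they do the work, as an engineer would, in place of code of your own. Each camera call takes 0.05 s, during which the arm holds its last target. There are 200 camera calls.

### The job

Lunch is ready: swing the lunch warmer's bail well down to one side, then take the nested lunch apart from the top, setting each part down in the middle of its own mat before taking the next: the lid, right way up, on the green mat, then the yellow dish on the blue mat, then the pot on the red mat. Keep dish and pot level, set everything down without dropping it, and leave the bail down and the other things on the desk where they are.

Things in the scene. Friction and masses are not known exactly. Their poses are not given: they have to be found in the camera images.
- warmer: White electric lunch warmer, fixed: round can 148 mm across, 95 tall, with a well 128 wide whose floor is 12 above the desk. Origin: centre of underside, on the desk; z up; x points roughly away from the robot (control panel on the -x side). The bail's pivots are on its +y and -y sides, 60 up. Pot, dish and lid are nested in it on its axis (within 3 mm).
- bail (a joint): Hinge of the steel carrying bail with black sleeve that stands over the lid and bars it. Rad: 0 = upright, positive = swung to the warmer's +x (away from the robot), negative = to its -x; stops at +-1.45. Starts within 0.2 of upright, about 10 mm above the lid's knob. About 1.1 N at the crossbar moves it; it stays where it is left.
- bail_bar (a point): Middle of the bail's straight round crossbar, on its centreline: 10 to 12.5 mm thick, 150 long, along the warmer's y, 120 from the hinge axis. The hinge axis runs along the warmer's y, 60 above the desk, through the warmer's axis. Legs 168 apart go down from its ends. Grasped 45 mm from its middle, fingers clear the lid's knob beneath.
- lid: Aluminium lid with black knob, loose, 0.16 kg. Origin: centre of underside, z up. Plug 106 mm wide (z 0 to 4) sits inside the dish's rim; disc 128 in diameter (z 4 to 10); knob on the axis: stem 16 thick to z 22, round head 26 in diameter, z 22 to 42. Starts on the dish, underside 123 above the desk.
- dish: Yellow round dish, 120 mm outside, 112 inside diameter, black lifting post on its axis; loose, about 0.18 kg. Origin: centre of underside, z up. Foot 100 wide (z 0 to 5) sits in the pot's mouth; inside floor z 9, rim z 45; post 16 thick, z 9 to 39. Starts on the pot, under the lid, underside 82 above the desk.
- pot: Steel pot, 116 mm across the rim, 112 at the foot, 75 tall, walls 4, inside floor z 5; loose, about 0.3 kg. Origin: centre of underside, z up. A fixed round black bar 10 thick runs across its mouth along its x through the centre, centreline z 63: the lifting grip, pinched at its middle. Starts on the floor of the well, 12 above the desk, under the dish, 6 clear all round.
- mat_red: Round red mat, 140 mm in diameter, 5 mm thick, fixed; for the pot. Origin: centre of its underside.
- mat_blue: Blue square mat, 140 x 140 mm, 5 mm thick, fixed; for the dish. Origin: centre of its underside.
- mat_green: Green square mat, 140 x 140 mm, 5 mm thick, fixed; for the lid. Origin: centre of its underside.
- cup: Bystander: white ribbed collapsible drinking cup with grey band, 82 dia, 171 tall mm, loose. Origin: centre of its underside.
- bowl: Bystander: white takeaway bowl with clear flat lid, 110 dia, 54 tall mm, loose. Origin: centre of its underside.
- stapler: Bystander: red and black stapler, 150 x 36 x 47 mm, loose. Origin: centre of its underside.
- marker: Bystander: orange highlighter lying flat (origin under its thick barrel, 16 mm off the middle), 133 x 21 x 15 mm, loose. Origin: centre of its underside.
- mouse: Bystander: black computer mouse, 105 x 60 x 34 mm, loose. Origin: centre of its underside.
- punch: Bystander: small red hole punch, 85 x 50 x 42 mm, loose. Origin: centre of its underside.
- carrier: Bystander: cardboard cup carrier, 200 x 120 x 50 mm, loose. Origin: centre of its underside.
Not all that is in view belongs to the job. What is shaped like the dish but pink or purple is not meant.

How it is judged:
By the outcome, as a careful person would: the job done as asked, in the order asked, and still so for the second after the job is handed in, with the robot touching nothing.
It also fails if it takes over 72 s, if anything falls off the work surface, if the arm or the gripper's body presses on something with over 40 N, if the wrist force passes 120 N, or if a joint passes its speed limit or range.

## Working session

There is one attempt and no reset: what is moved stays moved. The work goes in short steps, Python scripts to look and compute and a tool call to move; the robot and the scene stay as the last step left them, time stands still between calls to the robot, and variables do not carry over. Pictures are saved under pics/ and viewed, at most 14 in all, crops included, and the job is handed in when it is done.

Besides the shell and the picture viewer there is one more tool, called after "Request:" by a JSON object that holds its "op" and its "data", one argument or row to a line. play_rows: Moves the arm, as the interface text tells. Its arguments: {"type":"object","properties":{"series":{"type":"array","items":{"type":"number"}},"force":{"type":"number"}},"required":["series"]}

```bash
mkdir -p pics; ls; cat > h.py <<'E'
import numpy as np,cv2
from plant import arm
from scipy.spatial.transform import Rotation as R
def rot(q): return R.from_quat([q[1],q[2],q[3],q[0]]).as_matrix()
def ray(cam,px,st=None):
    c=arm.calibration(cam); px=np.atleast_2d(np.float64(px))
    if cam!='wrist':
        K=np.array(c['camera_matrix']);V=np.array(c['view'])
        d=np.c_[px,np.ones(len(px))]@np.linalg.inv(K).T
        return -V[:3,:3].T@V[:3,3], d@V[:3,:3]
    K=np.array(c['camera_matrix']);T=np.array(c['T_tool_cam'])
    u=(px-K[:2,2])/[K[0,0],K[1,1]]; r=np.linalg.norm(u,axis=1)[:,None]+1e-12
    d=np.c_[u/r*np.sin(r),np.cos(r)]
    Rt=rot(st['eef_rot']);p=np.array(st['tcp_pos'])
    return p+Rt@T[:3,3], d@T[:3,:3].T@Rt.T
def plane(cam,px,z,st=None):
    o,d=ray(cam,px,st); return o+d*((z-o[2])/d[:,2])[:,None]
def proj(cam,P,st=None):
    c=arm.calibration(cam);P=np.atleast_2d(P);K=np.array(c['camera_matrix'])
    if cam!='wrist':
        V=np.array(c['view']);q=(P@V[:3,:3].T+V[:3,3])@K.T;return q[:,:2]/q[:,2:]
    T=np.array(c['T_tool_cam']);Rt=rot(st['eef_rot'])
    q=((P-st['tcp_pos'])@Rt-T[:3,3])@T[:3,:3]
    n=np.linalg.norm(q[:,:2],axis=1)[:,None]; th=np.arctan2(n,q[:,2:])
    return q[:,:2]/n*th*[K[0,0],K[1,1]]+K[:2,2]
def shot(cam,name):
    st=arm.state();im=arm.camera(cam)[:,:,::-1].copy();cv2.imwrite(f'pics/{name}.png',im);return st,im
E
python3 - <<'E'
from h import *
np.set_printoptions(precision=3,suppress=True)
for c in('scene','side','wrist'):
    shot(c,c+'0'); print(c,arm.calibration(c))
print(arm.state(),arm.tip_extent)
E
```

```text
pics
scene {'camera_matrix': array([[403.713,   0.   , 323.959],
       [  0.   , 403.713, 203.773],
       [  0.   ,   0.   ,   1.   ]]), 'view': array([[-0.832,  0.555,  0.016,  0.453],
       [ 0.358,  0.558, -0.749, -0.062],
       [-0.424, -0.617, -0.663,  1.504],
       [ 0.   ,  0.   ,  0.   ,  1.   ]])}
side {'camera_matrix': array([[495.347,   0.   , 310.712],
       [  0.   , 495.347, 208.86 ],
       [  0.   ,   0.   ,   1.   ]]), 'view': array([[ 0.694, -0.72 , -0.014, -0.402],
       [-0.526, -0.493, -0.694,  0.359],
       [ 0.492,  0.489, -0.72 ,  1.404],
       [ 0.   ,  0.   ,  0.   ,  1.   ]])}
wrist {'camera_matrix': array([[309.707,   0.   , 318.875],
       [  0.   , 309.707, 197.844],
       [  0.   ,   0.   ,   1.   ]]), 'T_tool_cam': array([[ 0.001, -0.964, -0.266,  0.074],
       [ 1.   ,  0.001, -0.   ,  0.001],
       [ 0.001, -0.266,  0.964,  0.02 ],
       [ 0.   ,  0.   ,  0.   ,  1.   ]])}
{'time': 0.15, 'q': array([ 1.276,  0.116,  1.442,  0.   ,  1.584, -0.038]), 'joint_vel': array([ 0.   ,  0.   , -0.004,  0.   ,  0.   , -0.002]), 'tau': array([  0.001, -72.177, -62.295,   0.078,   0.023,  -0.   ]), 'tcp_pos': array([0.171, 0.653, 0.404]), 'eef_rot': array([-0.   ,  0.128,  0.992, -0.   ]), 'contact_force': array([-0.05 , -0.376, -0.438]), 'ft_torque': array([ 0.031, -0.008, -0.   ]), 'finger_force': 0.0, 'finger_gap': 0.09297819643284971} 0.1861
```

View pics/scene0.png

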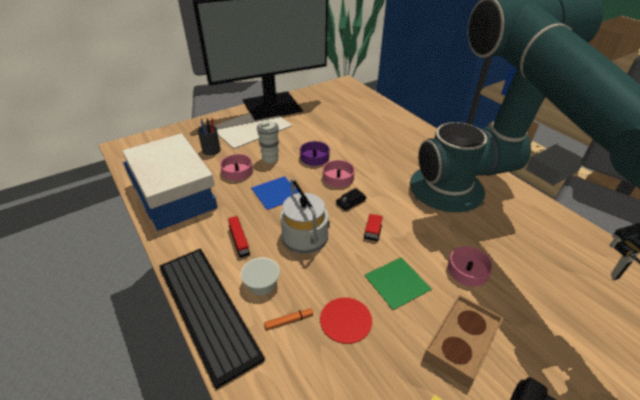

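View pics/side0.png

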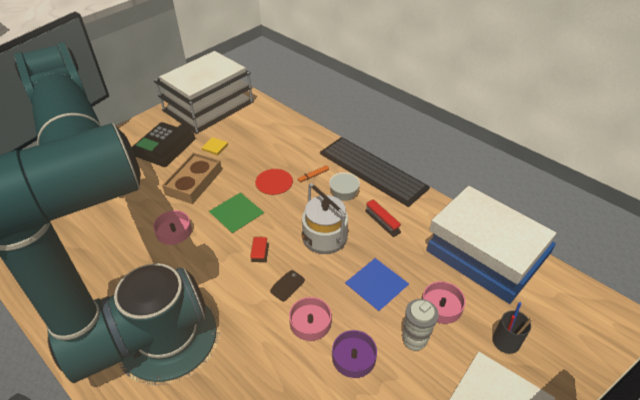

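The scene view shows the warmer at about (305,222), the blue mat at (277,192), green at (398,282) and red at (346,320). In the side view the warmer is at about (325,223). The only yellow dish is the one nested in the warmer; the dishes at (237,168), (338,175), (469,266) and (315,153) are pink or purple, so they are decoys. I'll confirm that in an enlarged crop.

```bash
python3 - <<'E'
from h import *
np.set_printoptions(precision=4,suppress=True)
for cam in('scene','side'):
    im=cv2.imread(f'pics/{cam}0.png');hsv=cv2.cvtColor(im,cv2.COLOR_BGR2HSV)
    for n,lo,hi in(('green',(45,100,40),(80,255,255)),('blue',(105,120,80),(125,255,255)),('red',(0,180,100),(5,255,255)),('red2',(174,180,100),(180,255,255))):
        m=cv2.inRange(hsv,lo,hi)
        k,l,s,c=cv2.connectedComponentsWithStats(m)
        for i in range(1,k):
            if s[i,4]>500:
                cs,_=cv2.findContours((l==i).astype('uint8'),0,1)
                W=plane(cam,cs[0][:,0,:],.005)[:,:2].astype('float32')
                print(cam,n,c[i],s[i,4],plane(cam,c[i],.005)[0],cv2.minAreaRect(W))
a=cv2.resize(cv2.imread('pics/scene0.png')[165:260,255:355],None,fx=4,fy=4,interpolation=2)
b=cv2.resize(cv2.imread('pics/side0.png')[170:265,275:375],None,fx=4,fy=4,interpolation=2)
cv2.imwrite('pics/crop0.png',np.hstack([a,b]))
E
```

```text
scene green [620.8327   7.9213] 508 [-2.9054 -0.8523  0.005 ] ((-2.8733980655670166, -0.8498245477676392), (0.7512861490249634, 0.2781784236431122), 25.789051055908203)
scene green [397.1996 282.7503] 1814 [0.4489 0.2371 0.005 ] ((0.4466012418270111, 0.23391692340373993), (0.136741504073143, 0.13751667737960815), 86.63008117675781)
scene blue [273.4443 191.9443] 772 [ 0.5541 -0.3153  0.005 ] ((0.5460252165794373, -0.31091901659965515), (0.1333625316619873, 0.13489148020744324), 87.22300720214844)
scene red [345.5439 320.1513] 1798 [0.646 0.255 0.005] ((0.6433860659599304, 0.2524819076061249), (0.13306528329849243, 0.13184703886508942), 56.80344772338867)
side green [236.0695 212.0658] 1094 [0.4412 0.2286 0.005 ] ((0.44287917017936707, 0.23045289516448975), (0.13538143038749695, 0.1362730860710144), 86.46180725097656)
side blue [506.6323 271.3128] 601 [ 0.8526 -0.5809  0.005 ] ((0.9239117503166199, -0.506461501121521), (0.30553239583969116, 0.3041295111179352), 83.6419906616211)
side blue [376.5756 283.7452] 1621 [ 0.5397 -0.3175  0.005 ] ((0.5416316986083984, -0.31556475162506104), (0.13502465188503265, 0.13506783545017242), 87.25797271728516)
side red [273.5504 181.3617] 705 [0.6383 0.2479 0.005 ] ((0.6407433748245239, 0.2505624294281006), (0.13075214624404907, 0.13125969469547272), 43.08945083618164)
```

View pics/crop0.png

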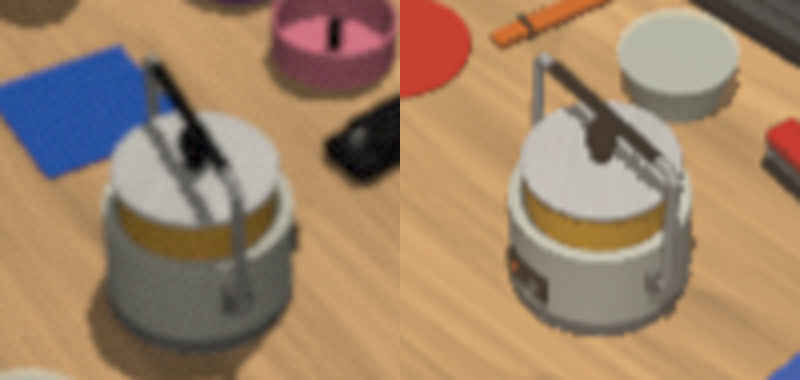

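The crop confirms the yellow dish under the aluminium lid in the warmer. The bail crossbar runs from scene (293,180) to (312,208), with the knob beneath at (303,201). In the side view the bar runs from (311,185) to (343,214) and the knob is at (325,205). The dish at top right is pink, so it's not the one.

```bash
cat >> h.py <<'E'
def tri(obs):
    A=np.zeros((3,3));b=np.zeros(3);L=[]
    for cam,px,st in obs:
        o,d=ray(cam,px,st);d=d[0]/np.linalg.norm(d[0]);M=np.eye(3)-np.outer(d,d);A+=M;b+=M@o;L.append((M,o))
    p=np.linalg.solve(A,b);return p,[np.linalg.norm(M@(p-o)) for M,o in L]
E
python3 - <<'E'
from h import *
np.set_printoptions(precision=4,suppress=True)
a=tri([('scene',(293,180),None),('side',(342.5,214),None)]);b=tri([('scene',(312,208),None),('side',(311.2,185),None)])
print(a,b,np.linalg.norm(a[0]-b[0]),(a[0]+b[0])/2)
print(tri([('scene',(303.2,200),None),('side',(325,204),None)]))
st=arm.state();print(st['tcp_pos'],rot(st['eef_rot']))
for cam in('scene','side'):
    im=cv2.imread(f'pics/{cam}0.png');hsv=cv2.cvtColor(im,cv2.COLOR_BGR2HSV)
    for P in [(.625,0,0)]: pass
# knob ray at mid head z .155
print(plane('scene',(303.2,200),.155),plane('side',(325,204),.155))
# other objects on desk
for n,p in dict(cup=(269,160),bowl=(260,285),stapler=(240,248),mouse=(351,203),punch=(373,232),carrier=(463,350)).items(): print(n,plane('scene',p,0)[0])
E
```

```text
(array([ 0.5639, -0.1494,  0.1741]), [np.float64(0.0009826611219669208), np.float64(0.000982661121966546)]) (array([ 0.5868, -0.0003,  0.1821]), [np.float64(0.0011868727325277117), np.float64(0.0011868727325277113)]) 0.15108384356326887 [ 0.5754 -0.0749  0.1781]
(array([ 0.5742, -0.0706,  0.1548]), [np.float64(0.00046395642892643367), np.float64(0.0004639564289264674)])
[0.1714 0.6529 0.4042] [[-0.9672  0.254  -0.0003]
 [ 0.254   0.9672 -0.0008]
 [ 0.     -0.0009 -1.    ]]
[[ 0.5747 -0.0707  0.155 ]] [[ 0.5736 -0.0705  0.155 ]]
cup [ 0.4714 -0.5065  0.    ]
bowl [0.782  0.0256 0.    ]
stapler [ 0.7695 -0.1358 -0.    ]
mouse [ 0.35   -0.1192  0.    ]
punch [0.375  0.0355 0.    ]
carrier [0.4464 0.4837 0.    ]
```

```bash
cat >> h.py <<'E'
def plan(*poses,cmd=None):
    """poses: (x,y,zgrasp,yaw of tool y deg) -> shift mm, turn units, from the current pose (levelled target)"""
    st=arm.state();p=np.array(st['tcp_pos']);Rt=rot(st['eef_rot'])
    for x,y,z,a in poses:
        a=np.radians(a);ty=np.array([np.cos(a),np.sin(a),0]);tz=np.array([0,0,-1.]);G=np.c_[np.cross(ty,tz),ty,tz]
        s=Rt.T@(np.array([x,y,z+.167])-p)*1000;r=np.degrees(R.from_matrix(Rt.T@G).as_rotvec())/8
        print('shift',s.round(1),'turn',r.round(2))
E
python3 - <<'E'
from h import *
plan((.582,-.030,.233,-8.7))
E
```

```text
shift [-570.5 -556.2    4.7] turn [-1.00e-02  0.00e+00  1.05e+01]
```

Request:
{"op": "play_rows", "data": {
  "series": [0,-570.5,-556,5,0,0,10.5,0,-570.5,-556,5,0,0,10.5,0,-570.5,-556,5,0,0,10.5,0,-570.5,-556,5,0,0,10.5,0,-570.5,-556,5,0,0,10.5,0,-570.5,-556,5,0,0,10.5,0,-570.5,-556,5,0,0,10.5,0,-570.5,-556,5,0,0,10.5,0,-570.5,-556,5,0,0,10.5,0,-570.5,-556,5,0,0,10.5,0,-570.5,-556,5,0,0,10.5,0,-570.5,-556,5,0,0,10.5,0,-570.5,-556,5,0,0,10.5,0,-570.5,-556,5,0,0,10.5,0,-570.5,-556,5,0,0,10.5,0,-570.5,-556,5,0,0,10.5,0,-570.5,-556,5,0,0,10.5,0,-570.5,-556,5,0,0,10.5,0,-570.5,-556,5,0,0,10.5,0,-570.5,-556,5,0,0,10.5]
}}

```text
time: 2.15
tcp_pos: [0.5816, -0.0287, 0.4]
eef_rot: [0.0, 0.758, 0.652, 0.0]
contact_force: [0.2, -0.2, -0.4]
finger_gap: 0.0931
finger_force: 0.0
```

```bash
python3 - <<'E'
from h import *
np.set_printoptions(precision=4,suppress=True)
st,im=shot('wrist','w1');print(st['time'],st['tcp_pos'],st['q'],st['finger_gap'])
print(proj('wrist',[(.5639,-.1494,.1741),(.5868,-.0003,.1821),(.5742,-.0706,.165),(.582,-.03,.18)],st))
plan((.582,-.030,.18,-8.7))
E
```

```text
2.15 [ 0.5816 -0.0287  0.4   ] [-0.0932 -0.0846  1.6522  0.0001  1.5737  0.0576] 0.09310085939860997
[[319.8649 350.1095]
 [320.8949 184.4625]
 [318.0179 268.5483]
 [320.3237 226.2924]]
shift [-1.2  0.5 53.1] turn [ 0.   -0.    0.01]
```

View pics/w1.png

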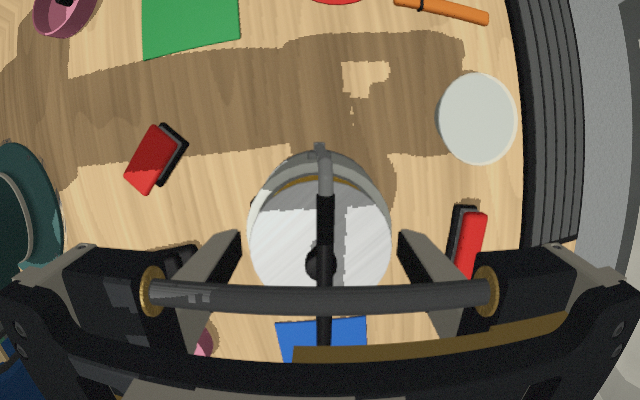

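The wrist view shows the crossbar at column ~325 from row 145 to 345, with the knob at (320,265) and the lid disc centred on column ~320. The bar is about 3 mm further out than I estimated, and the gripper straddles it. I'll go down and grasp it.

Request:
{"op": "play_rows", "data": {
  "series": [0,-1,3,30,0,0,0,0,-1,3,53,0,0,0,0,-1,3,53,0,0,0,255,-1,3,53,0,0,0,255,-1,3,53,0,0,0,255,-1,3,53,0,0,0,255,-1,3,53,0,0,0,255,-1,3,53,0,0,0,255,-1,3,53,0,0,0,255,-1,3,53,0,0,0],
  "force": 10
}}

```text
time: 3.2
tcp_pos: [0.5848, -0.0313, 0.3468]
eef_rot: [0.0, 0.759, 0.651, 0.0]
contact_force: [0.4, -0.0, 0.1]
finger_gap: 0.0418
finger_force: 0.0
```

Request:
{"op": "play_rows", "data": {
  "series": [255,0,0,0,0,0,0,255,0,0,0,0,0,0,255,0,0,0,0,0,0,255,0,0,0,0,0,0,255,0,0,0,0,0,0,255,0,0,0,0,0,0],
  "force": 10
}}

```text
time: 3.8
tcp_pos: [0.5849, -0.0312, 0.3468]
eef_rot: [0.0, 0.759, 0.651, 0.0]
contact_force: [0.5, -0.5, 0.4]
finger_gap: 0.0094
finger_force: 10.0
```

Request:
{"op": "play_rows", "data": {
  "series": [255,0,7.7,0.5,0,0,0,255,0,19.5,2.3,0,0,0,255,0,31.2,5.3,0,0,0,255,0,42.4,9.4,0,0,0,255,0,53.2,14.6,0,0,0,255,0,63.5,20.9,0,0,0,255,0,73,28.1,0,0,0,255,0,81.8,36.3,0,0,0,255,0,89.7,45.3,0,0,0,255,0,96.7,55.1,0,0,0,255,0,102.6,65.5,0,0,0,255,0,107.5,76.4,0,0,0,255,0,111.3,87.8,0,0,0,255,0,111.3,87.8,0,0,0]
}}

```text
time: 5.2
tcp_pos: [0.6954, -0.0482, 0.257]
eef_rot: [0.0, 0.759, 0.651, 0.0]
contact_force: [3.4, -0.6, -1.5]
finger_gap: 0.0096
finger_force: 10.0
```

Request:
{"op": "play_rows", "data": {
  "series": [173,0,0,0,0,0,0,173,0,0,0,0,0,0,173,0,0,0,0,0,0,173,0,0,0,0,0,0,173,0,0,-30,0,0,0,173,0,0,-80,0,0,0,173,0,0,-130,0,0,0,173,40,-100,-145,0,0,0,173,40,-100,-145,0,0,0,173,40,-100,-145,0,0,0,173,40,-100,-145,0,0,0]
}}

```text
time: 6.3
tcp_pos: [0.6011, 0.0073, 0.4051]
eef_rot: [0.001, 0.758, 0.652, 0.001]
contact_force: [0.5, 0.2, -0.3]
finger_gap: 0.0299
finger_force: 0.0
```

```bash
python3 - <<'E'
from h import *
np.set_printoptions(precision=4,suppress=True)
st,im=shot('wrist','w2');print(st['time'],st['tcp_pos'],st['finger_gap'])
s,i1=shot('side','s2');s,i2=shot('scene','c2')
print(proj('wrist',[(.5744,-.071,.165),(.5744,-.071,.133)],st))
a=cv2.resize(i2[165:260,255:355],None,fx=4,fy=4,interpolation=2)
b=cv2.resize(i1[170:265,275:375],None,fx=4,fy=4,interpolation=2)
cv2.imwrite('pics/v2.png',np.vstack([np.hstack([a,b])[:,:800],cv2.copyMakeBorder(im[180:380,:],0,0,80,80,0)]))
E
```

```text
6.3 [0.6011 0.0073 0.4051] 0.02992027623150834
[[301.7086 304.9448]
 [303.2889 285.6855]]
```

View pics/v2.png

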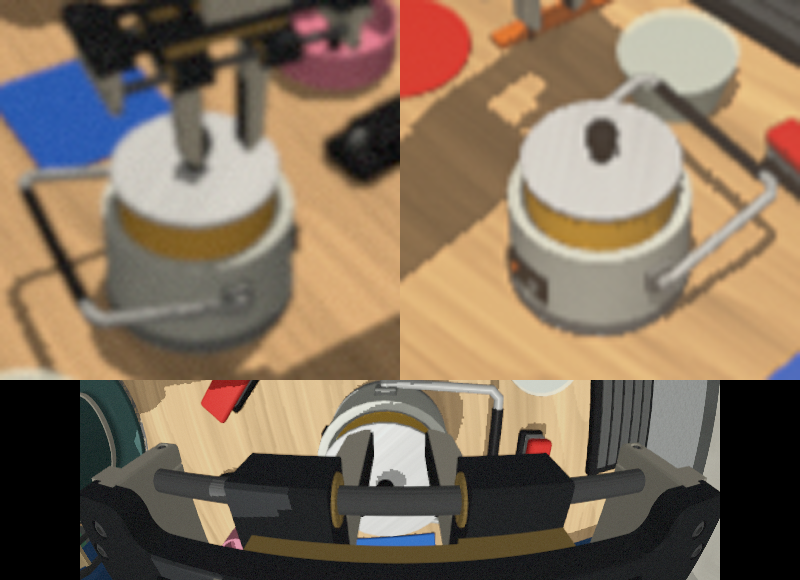

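The bail is down on the far (+x) side, at about 1.3 rad. The lid lies undisturbed in the warmer, with its knob at side pixel (325,205). Next is the lid.

```bash
python3 - <<'E'
from h import *
np.set_printoptions(precision=4,suppress=True)
plan((.5755,-.071,.215,-8.7),(.5755,-.071,.156,-8.7))
E
```

```text
shift [-80.4 -15.3  21.5] turn [-0.  0. -0.]
shift [-80.4 -15.3  80.5] turn [-0.  0. -0.]
```

Request:
{"op": "play_rows", "data": {
  "series": [118,-50,-9,0,0,0,0,118,-80,-15,0,0,0,0,118,-80,-15,10,0,0,0,118,-80,-15,50,0,0,0,118,-80,-15,80,0,0,0,118,-80,-15,80,0,0,0,118,-80,-15,80,0,0,0,255,-80,-15,80,0,0,0,255,-80,-15,80,0,0,0,255,-80,-15,80,0,0,0,255,-80,-15,80,0,0,0,255,-80,-15,80,0,0,0,255,-80,-15,80,0,0,0],
  "force": 20
}}

```text
time: 7.75
tcp_pos: [0.5751, -0.0702, 0.324]
eef_rot: [0.0, 0.759, 0.651, 0.0]
contact_force: [0.6, 0.2, -0.0]
finger_gap: 0.0258
finger_force: 20.0
```

```bash
python3 - <<'E'
from h import *
np.set_printoptions(precision=4,suppress=True)
plan((.5751,-.0702,.222,-8.7),(.445,.232,.222,-8.7),(.445,.232,.040,-8.7))
E
```

```text
shift [  0.  -0. -65.] turn [ 0. -0. -0.]
shift [ 279.  -174.4  -65. ] turn [ 0. -0. -0.]
shift [ 279.  -174.4  117. ] turn [ 0. -0. -0.]
```

Request:
{"op": "play_rows", "data": {
  "series": [255,0,0,-10,0,0,0,255,0,0,-35,0,0,0,255,0,0,-60,0,0,0,255,14,-9,-65,0,0,0,255,42,-26,-65,0,0,0,255,84,-52,-65,0,0,0,255,126,-78,-65,0,0,0,255,167,-105,-65,0,0,0,255,209,-131,-65,0,0,0,255,245,-153,-65,0,0,0,255,268,-167,-65,0,0,0,255,279,-174,-60,0,0,0,255,279,-174,-30,0,0,0,255,279,-174,10,0,0,0,255,279,-174,50,0,0,0,255,279,-174,85,0,0,0,255,279,-174,103,0,0,0,255,279,-174,110,0,0,0,255,279,-174,110,0,0,0]
}}

```text
time: 9.65
tcp_pos: [0.4452, 0.2316, 0.2132]
eef_rot: [-0.0, 0.759, 0.651, -0.001]
contact_force: [0.8, 0.2, -1.1]
finger_gap: 0.0256
finger_force: 20.0
```

```bash
python3 - <<'E'
from h import *
np.set_printoptions(precision=4,suppress=True)
st=arm.state();print(st['time'],st['tcp_pos'],st['contact_force'],st['finger_gap'])
plan((.445,.232,.039,-8.7))
st,i2=shot('scene','c3');s,i1=shot('side','s3')
a=cv2.resize(i2[220:330,340:470],None,fx=3,fy=3,interpolation=2)
b=cv2.resize(i1[160:270,180:310],None,fx=3,fy=3,interpolation=2)
cv2.imwrite('pics/v3.png',np.hstack([a,b]))
E
```

```text
9.65 [0.4452 0.2316 0.2132] [ 0.8077  0.1833 -1.1256] 0.025622432725867218
shift [ 0.3 -0.2  7.2] turn [-0.01  0.01 -0.  ]
```

View pics/v3.png

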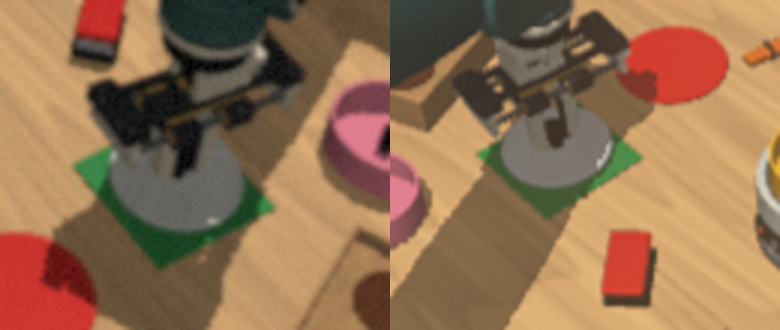

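The lid is held level just above the green mat. It looks centred in both views, around crop (177,180) left and (557,147) right. I'll lower it slowly to contact.

Request:
{"op": "play_rows", "data": {
  "series": [255,0,0,3,0,0,0,255,0,0,5.5,0,0,0,255,0,0,6.5,0,0,0,255,0,0,7.2,0,0,0,255,0,0,7.2,0,0,0]
}}

```text
time: 10.25
tcp_pos: [0.4454, 0.2319, 0.2067]
eef_rot: [-0.0, 0.759, 0.651, 0.0]
contact_force: [0.0, 0.7, -2.4]
finger_gap: 0.0251
finger_force: 20.0
```

Request:
{"op": "play_rows", "data": {
  "series": [255,0,0,0.5,0,0,0,255,0,0,1,0,0,0,255,0,0,1,0,0,0,255,0,0,1,0,0,0]
}}

```text
time: 10.65
tcp_pos: [0.4454, 0.2319, 0.2059]
eef_rot: [0.0, 0.759, 0.651, 0.0]
contact_force: [-1.4, -0.5, 1.0]
finger_gap: 0.0258
finger_force: 20.0
```

Request:
{"op": "play_rows", "data": {
  "series": [200,0,0,0,0,0,0,160,0,0,0,0,0,0,118,0,0,0,0,0,0,118,0,0,0,0,0,0,118,0,0,0,0,0,0,118,0,0,-20,0,0,0,118,0,0,-60,0,0,0,118,0,0,-110,0,0,0,118,0,0,-160,0,0,0,118,-40,20,-190,0,0,0,118,-80,45,-190,0,0,0,118,-120,75,-190,0,0,0,118,-160,105,-190,0,0,0,118,-180,135,-190,0,0,0,118,-195,165,-190,0,0,0,118,-200,174,-190,0,0,0,118,-200,174,-190,0,0,0]
}}

```text
time: 12.35
tcp_pos: [0.5877, 0.0072, 0.3951]
eef_rot: [-0.0, 0.759, 0.651, -0.0]
contact_force: [-0.4, 0.2, -0.4]
finger_gap: 0.05
finger_force: 0.0
```

```bash
python3 - <<'E'
from h import *
np.set_printoptions(precision=4,suppress=True)
st,im=shot('wrist','w4');print(st['time'],st['tcp_pos'],st['finger_gap'])
print(proj('wrist',[(.5745,-.071,.121),(.5745,-.071,.127)],st), proj('scene',[(.445,.232,.015)]),proj('side',[(.445,.232,.015)]))
s,i1=shot('scene','c4');s,i2=shot('side','s4')
a=cv2.resize(i1[165:325,255:455],None,fx=2,fy=2,interpolation=2)
b=cv2.resize(i2[160:320,180:380],None,fx=2,fy=2,interpolation=2)
cv2.imwrite('pics/v4.png',np.vstack([np.hstack([a,b]),cv2.copyMakeBorder(im[140:400,:],0,0,80,80,0)]))
E
```

```text
12.35 [0.5877 0.0072 0.3951] 0.05000902974911374
[[318.4277 282.6988]
 [318.4109 285.988 ]] [[397.5193 278.8001]] [[235.9335 209.0279]]
```

View pics/v4.png

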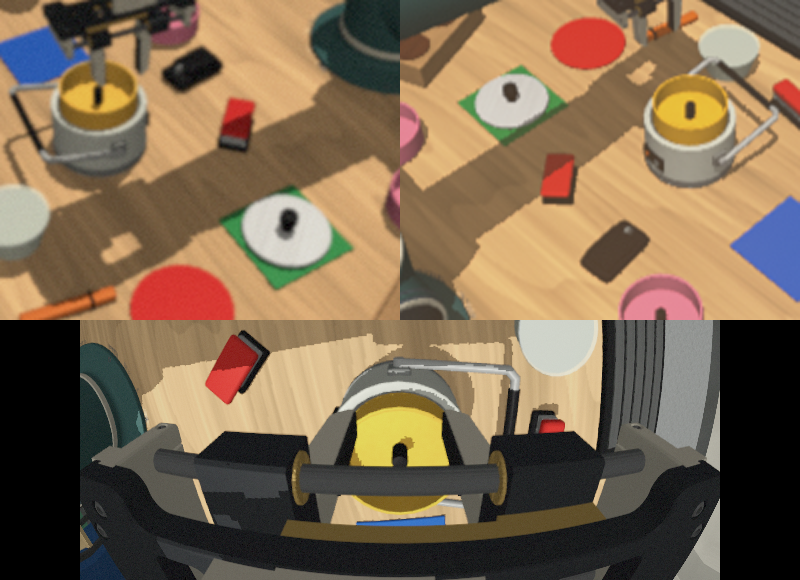

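The lid lies upright and centred on the green mat, at scene (398,280) and side (236,209). The yellow dish is still in the warmer, with its post at scene (304,213), side (325,214) and wrist column 320.

```bash
python3 - <<'E'
from h import *
np.set_printoptions(precision=4,suppress=True)
for cam in('scene','side'):
    im=cv2.imread(f'pics/{cam[0] if cam=="side" else "c"}4.png');hsv=cv2.cvtColor(im,cv2.COLOR_BGR2HSV)
    x0,y0=(285,185) if cam=='scene' else (300,190)
    v=hsv[y0:y0+50,x0:x0+50,2];h=hsv[y0:y0+50,x0:x0+50]
    y=cv2.inRange(h,(18,120,60),(35,255,255));hull=np.zeros_like(y);pts=cv2.findNonZero(y)
    cv2.fillPoly(hull,[cv2.convexHull(pts)],255);hull=cv2.erode(hull,np.ones((9,9)))
    d=((v<60)&(hull>0)).astype('uint8');k,l,s,c=cv2.connectedComponentsWithStats(d)
    i=1+np.argmax(s[1:,4]);print(cam,s[i],c[i]+[x0,y0])
    p=[c[i][0]+x0,s[i,1]+y0+1.5]; print('post top',plane(cam,p,.121),'mid',plane(cam,c[i]+[x0,y0],.107))
plan((.575,-.071,.20,-8.7),(.575,-.071,.114,-8.7))
E
```

```text
scene [18 24  2  8 16] [303.5 212.5]
post top [[ 0.5792 -0.0627  0.121 ]] mid [[ 0.5761 -0.0682  0.107 ]]Traceback (most recent call last):
  File "<stdin>", line 10, in <module>
    return _wrapfunc(a, 'argmax', axis=axis, out=out, **kwds)
    return bound(*args, **kwds)
ValueError: attempt to get argmax of an empty sequence
```

```bash
python3 - <<'E'
from h import *
np.set_printoptions(precision=4,suppress=True)
print(plane('side',(325,214),.107))
plan((.5758,-.0705,.20,-8.7),(.5758,-.0705,.114,-8.7))
E
```

```text
[[ 0.5757 -0.069   0.107 ]]
shift [-79.8   1.4  28.9] turn [-0. -0.  0.]
shift [-79.8   1.4 114.9] turn [-0. -0.  0.]
```

Request:
{"op": "play_rows", "data": {
  "series": [118,-40,1,0,0,0,0,118,-75,1.4,5,0,0,0,118,-79,1.4,30,0,0,0,118,-79,1.4,65,0,0,0,118,-79,1.4,100,0,0,0,118,-79,1.4,114,0,0,0,118,-79,1.4,114.5,0,0,0,118,-79,1.4,114.5,0,0,0,255,-79,1.4,114.5,0,0,0,255,-79,1.4,114.5,0,0,0,255,-79,1.4,114.5,0,0,0,255,-79,1.4,114.5,0,0,0,255,-79,1.4,114.5,0,0,0,255,-79,1.4,114.5,0,0,0,255,-79,1.4,114.5,0,0,0,255,-79,1.4,114.5,0,0,0],
  "force": 25
}}

```text
time: 14.1
tcp_pos: [0.5765, -0.0705, 0.2814]
eef_rot: [0.0, 0.759, 0.651, 0.0]
contact_force: [-1.9, 0.4, 3.4]
finger_gap: 0.0157
finger_force: 25.0
```

```bash
python3 - <<'E'
from h import *
np.set_printoptions(precision=4,suppress=True)
st=arm.state();print(st['tcp_pos'],st['finger_gap'],st['finger_force'])
z=st['tcp_pos'][2]-.167; x,y=st['tcp_pos'][:2]
plan((x,y,.19,-8.7),(.5435,-.313,.19,-8.7),(.5435,-.313,z-.077,-8.7))
E
```

```text
[ 0.5765 -0.0705  0.2814] 0.015735452411204286 25.00066727399826
shift [ -0.    0.  -75.6] turn [ 0.  0. -0.]
shift [-244.7    4.1  -75.5] turn [ 0.  0. -0.]
shift [-244.7    4.1   77. ] turn [ 0.  0. -0.]
```

Request:
{"op": "play_rows", "data": {
  "series": [255,0,0,-4,0,0,0,255,0,0,-15,0,0,0,255,0,0,-40,0,0,0,255,0,0,-65,0,0,0,255,0,0,-75,0,0,0,255,-12,0,-75,0,0,0,255,-37,1,-75,0,0,0,255,-70,1,-75,0,0,0,255,-108,2,-75,0,0,0,255,-145,2,-75,0,0,0,255,-180,3,-75,0,0,0,255,-212,4,-75,0,0,0,255,-235,4,-75,0,0,0,255,-245,4,-70,0,0,0,255,-245,4,-45,0,0,0,255,-245,4,-10,0,0,0,255,-245,4,25,0,0,0,255,-245,4,52,0,0,0,255,-245,4,66,0,0,0,255,-245,4,70,0,0,0]
}}

```text
time: 16.1
tcp_pos: [0.5429, -0.3129, 0.2091]
eef_rot: [-0.001, 0.759, 0.651, -0.0]
contact_force: [-0.3, 0.4, -1.3]
finger_gap: 0.0156
finger_force: 25.0
```

```bash
python3 - <<'E'
from h import *
np.set_printoptions(precision=4,suppress=True)
st,i2=shot('scene','c5');s,i1=shot('side','s5');print(st['tcp_pos'],st['contact_force'],st['finger_gap'])
plan((.5435,-.313,.2814-.077-.167,-8.7))
a=cv2.resize(i2[130:250,220:353],None,fx=3,fy=3,interpolation=2)
b=cv2.resize(i1[200:320,300:433],None,fx=3,fy=3,interpolation=2)
cv2.imwrite('pics/v5.png',np.hstack([a,b]))
E
```

```text
[ 0.5429 -0.3129  0.2091] [-0.2649  0.3526 -1.2565] 0.015581543816832992
shift [0.2 0.  7. ] turn [-0. -0. -0.]
```

View pics/v5.png

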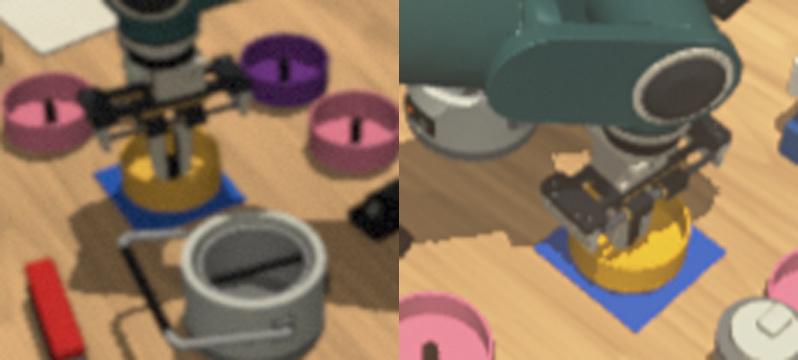

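The yellow dish is level and centred just above the blue mat. The pot's bar is visible in the warmer, from scene crop (212,282) to (303,258). I'll lower the dish slowly.

Request:
{"op": "play_rows", "data": {
  "series": [255,0,0,3,0,0,0,255,0,0,5,0,0,0,255,0,0,6.5,0,0,0,255,0,0,7.5,0,0,0,255,0,0,8,0,0,0,255,0,0,8,0,0,0]
}}

```text
time: 16.8
tcp_pos: [0.5434, -0.3133, 0.2043]
eef_rot: [0.0, 0.759, 0.651, 0.0]
contact_force: [-3.9, 3.5, 8.4]
finger_gap: 0.0154
finger_force: 25.0
```

Request:
{"op": "play_rows", "data": {
  "series": [220,0,0,0,0,0,0,180,0,0,0,0,0,0,140,0,0,0,0,0,0,140,0,0,0,0,0,0,140,0,0,0,0,0,0,140,0,0,-20,0,0,0,140,0,0,-60,0,0,0,140,0,0,-110,0,0,0,140,0,0,-160,0,0,0,140,50,0,-190,0,0,0,140,100,0,-190,0,0,0,140,150,0,-190,0,0,0,140,200,0,-190,0,0,0,140,250,0,-190,0,0,0,140,300,0,-190,0,0,0,140,325,0,-190,0,0,0,140,330,0,-190,0,0,0]
}}

```text
time: 18.5
tcp_pos: [0.5935, 0.0162, 0.3932]
eef_rot: [-0.0, 0.758, 0.653, 0.0]
contact_force: [0.4, -1.0, -0.6]
finger_gap: 0.0417
finger_force: 0.0
```

```bash
python3 - <<'E'
from h import *
np.set_printoptions(precision=4,suppress=True)
st,im=shot('wrist','w6');s,i1=shot('scene','c6');s,i2=shot('side','s6');print(st['time'],st['tcp_pos'],st['finger_gap'])
P=plane('scene',[(290.7,224),(321,216)],.079);d=P[1]-P[0];print(P,np.degrees(np.arctan2(d[1],d[0])),np.linalg.norm(d))
print(proj('scene',[(.5435,-.313,.05)]),proj('side',[(.5435,-.313,.05)]),proj('wrist',[(.5755,-.0705,.08)],st))
a=cv2.resize(i1[140:260,240:373],None,fx=3,fy=3,interpolation=2)
b=cv2.resize(i2[190:310,290:423],None,fx=3,fy=3,interpolation=2)
cv2.imwrite('pics/v6.png',np.vstack([np.hstack([a,b])[:,:800],cv2.copyMakeBorder(im[160:390,:],0,0,79,79,0)]))
E
```

```text
18.5 [0.5935 0.0162 0.3932] 0.04167576856986741
[[ 0.6206 -0.0713  0.079 ]
 [ 0.5232 -0.051   0.079 ]] 168.22517509412316 0.09952625521192902
[[275.5373 181.5359]] [[377.4127 273.3332]] [[314.6453 271.3939]]
```

View pics/v6.png

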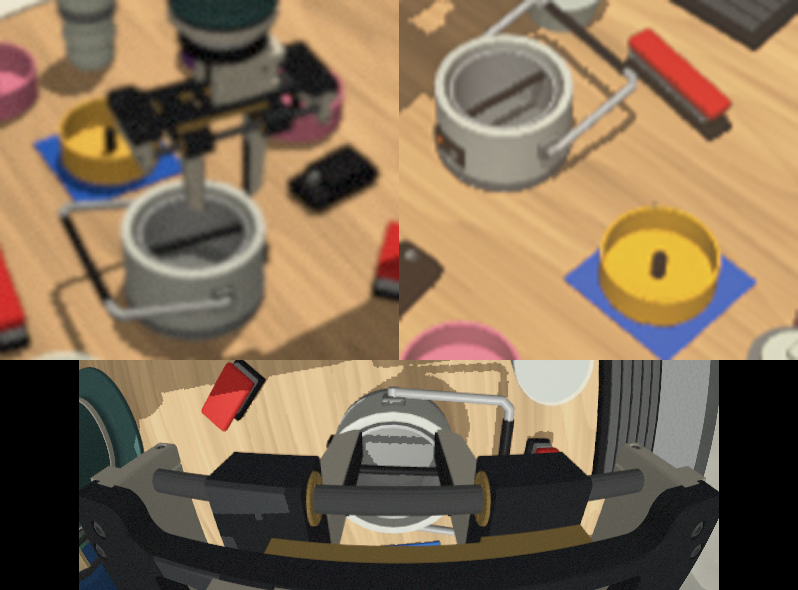

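The yellow dish sits level in the middle of the blue mat, at side (377,277). The pot's bar shows at scene (288,225)–(321,216), side (314,227)–(339,215) and wrist row ~272, roughly along the warmer's x.

```bash
python3 - <<'E'
from h import *
np.set_printoptions(precision=4,suppress=True)
st=arm.state()
for cam,p in(('side',[(313.7,227.3),(338.7,215)]),('scene',[(288.3,225),(320.7,216)]),('wrist',[(283,268),(357,272.5)])):
    P=plane(cam,p,.078,st);d=P[1]-P[0];print(cam,P[:,:2],P.mean(0)[:2],np.degrees(np.arctan2(d[1],d[0])))
# well rim ellipse in wrist image: dark bar rows per column
im=cv2.imread('pics/w6.png');g=cv2.cvtColor(im,cv2.COLOR_BGR2GRAY)
X=[]
for c in range(290,352,3):
    col=g[255:290,c].astype(float);r=np.where(col<col.min()+25)[0];X.append((c,255+r.mean(),len(r)))
X=np.array(X);print(X[::4])
P=plane('wrist',X[:,:2],.078,st);k=np.polyfit(P[:,0],P[:,1],1);print('yaw',np.degrees(np.arctan(k[0])),'y at .5755',np.polyval(k,.5755),np.abs(np.polyval(k,P[:,0])-P[:,1]).max())
E
```

```text
side [[ 0.5286 -0.0639]
 [ 0.6231 -0.0861]] [ 0.5758 -0.075 ] -13.252107193340224
scene [[ 0.6285 -0.0724]
 [ 0.5234 -0.0524]] [ 0.5759 -0.0624] 169.21629594051424
wrist [[ 0.5416 -0.0662]
 [ 0.6202 -0.0839]] [ 0.5809 -0.0751] -12.645769795819238
[[290.     268.25     4.    ]
 [302.     266.5      2.    ]
 [314.     269.4      5.    ]
 [326.     269.6667   6.    ]
 [338.     273.9     10.    ]
 [350.     270.8333   6.    ]]
yaw -10.731893214950784 y at .5755 -0.07300544585986551 0.00461675586652506
```

```bash
python3 - <<'E'
from h import *
plan((.5758,-.0715,.20,78.5),(.5758,-.0715,.075,78.5))
E
```

```text
shift [-86.   -4.6  26.2] turn [ -0.    0.  -10.9]
shift [-86.   -4.6 151.2] turn [ -0.    0.  -10.9]
```

Request:
{"op": "play_rows", "data": {
  "series": [140,-20,-1,0,0,0,-1,140,-40,-2,0,0,0,-2,140,-60,-4,0,0,0,-3,140,-86,-4.6,0,0,0,-4,140,-86,-4.6,10,0,0,-5,140,-86,-4.6,20,0,0,-6,140,-86,-4.6,26,0,0,-7,140,-86,-4.6,26,0,0,-8,140,-86,-4.6,26,0,0,-9,140,-86,-4.6,26,0,0,-10,140,-86,-4.6,26,0,0,-10.9,140,-86,-4.6,26,0,0,-10.9,140,-86,-4.6,26,0,0,-10.9],
  "force": 25
}}

```text
time: 19.95
tcp_pos: [0.5756, -0.0723, 0.3673]
eef_rot: [0.0, 0.103, 0.995, -0.0]
contact_force: [-0.8, 0.2, 0.5]
finger_gap: 0.0418
finger_force: 0.0
```

```bash
python3 - <<'E'
from h import *
np.set_printoptions(precision=4,suppress=True)
st,im=shot('wrist','w7');print(st['time'],st['tcp_pos'],st['q'],st['finger_gap'])
print(proj('wrist',[(.53,-.062,.075),(.5758,-.0715,.075),(.62,-.081,.075),(.5758,-.0715,.095)],st))
plan((.5758,-.0715,.075,78.5))
cv2.imwrite('pics/v7.png',cv2.resize(im[120:400,170:470],None,fx=2,fy=2,interpolation=2))
E
```

```text
19.95 [ 0.5756 -0.0723  0.3673] [-0.1689 -0.0782  1.6992 -0.0001  1.5207 -1.5336] 0.04179856506703752
[[318.9473 145.7864]
 [318.9539 197.0219]
 [318.6193 242.5608]
 [318.9438 203.2092]]
shift [ -0.1   0.6 125.2] turn [-0.   -0.   -0.04]
```

View pics/v7.png

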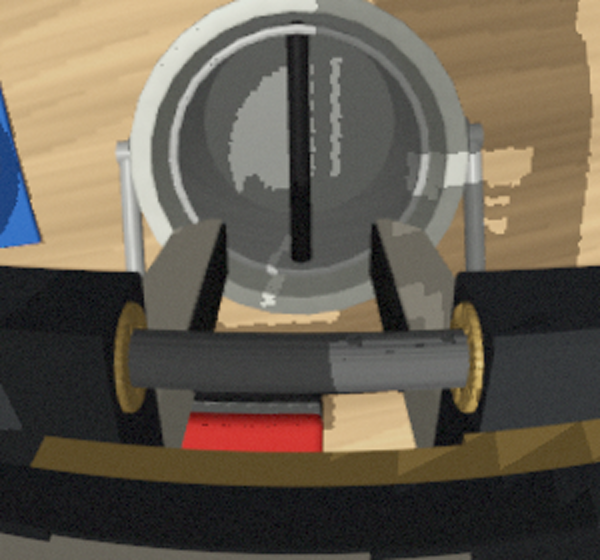

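The wrist crop shows the bar vertical at column ~300 (full image ~319), midway between the fingers and aligned with the approach. I'll descend and pinch it.

Request:
{"op": "play_rows", "data": {
  "series": [140,1,0.5,30,0,0,0,140,1,0.5,65,0,0,0,140,1,0.5,95,0,0,0,140,1,0.5,115,0,0,0,140,1,0.5,125,0,0,0,140,1,0.5,125,0,0,0,255,1,0.5,125,0,0,0,255,1,0.5,125,0,0,0,255,1,0.5,125,0,0,0,255,1,0.5,125,0,0,0,255,1,0.5,125,0,0,0,255,1,0.5,125,0,0,0,255,1,0.5,125,0,0,0],
  "force": 45
}}

```text
time: 21.3
tcp_pos: [0.575, -0.0707, 0.2428]
eef_rot: [0.0, 0.1, 0.995, -0.0]
contact_force: [-1.3, -0.9, 5.4]
finger_gap: 0.0089
finger_force: 45.0
```

```bash
python3 - <<'E'
from h import *
np.set_printoptions(precision=4,suppress=True)
st=arm.state();p=st['tcp_pos'];print(p,st['finger_gap'],st['finger_force'],st['contact_force'])
plan((p[0],p[1],.185,78.5),(.642,.2515,.185,78.5),(.642,.2515,p[2]-.167-.007,78.5))
E
```

```text
[ 0.575  -0.0707  0.2428] 0.008884576881543857 44.996554255485535 [-1.3292 -0.9484  5.4124]
shift [  -0.1   -0.  -109.2] turn [-0.  0. -0.]
shift [  -1.4  329.1 -109.3] turn [-0.  0. -0.]
shift [ -1.3 329.1   7. ] turn [-0.  0. -0.]
```

Request:
{"op": "play_rows", "data": {
  "series": [255,0,0,-3,0,0,0,255,0,0,-10,0,0,0,255,0,0,-22,0,0,0,255,0,0,-40,0,0,0,255,0,0,-60,0,0,0,255,0,0,-80,0,0,0,255,0,0,-98,0,0,0,255,0,0,-108,0,0,0,255,0,0,-110,0,0,0,255,0,0,-110,0,0,0]
}}

```text
time: 22.3
tcp_pos: [0.5748, -0.0706, 0.3521]
eef_rot: [-0.0, 0.1, 0.995, 0.0]
contact_force: [-0.6, 0.0, -3.5]
finger_gap: 0.0087
finger_force: 45.0
```

```bash
python3 - <<'E'
from h import *
np.set_printoptions(precision=4,suppress=True)
st,i2=shot('scene','c8');s,i1=shot('side','s8');p=st['tcp_pos'];print(p,st['finger_gap'],st['contact_force'],st['ft_torque'])
plan((.642,.2515,.185,78.5),(.642,.2515,.2428-.167-.007,78.5))
a=cv2.resize(i2[140:260,240:373],None,fx=3,fy=3,interpolation=2)
b=cv2.resize(i1[150:270,260:393],None,fx=3,fy=3,interpolation=2)
cv2.imwrite('pics/v8.png',np.hstack([a,b]))
E
```

```text
[ 0.5748 -0.0706  0.3521] 0.008660254763232145 [-0.5977  0.0354 -3.4606] [ 0.021  -0.0207  0.0006]
shift [ -1.6 329.   -0.7] turn [-0.   -0.01 -0.  ]
shift [ -1.7 329.1 115.5] turn [-0.   -0.01 -0.  ]
```

View pics/v8.png

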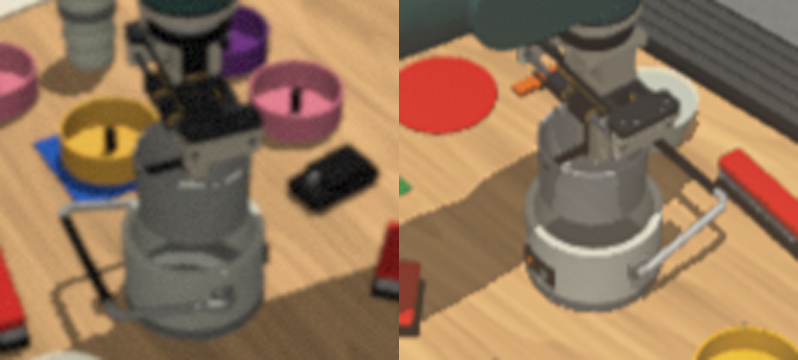

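The pot is out of the warmer and hangs level, with its foot clear of the rim. I'll carry it to the red mat.

Request:
{"op": "play_rows", "data": {
  "series": [255,0,8,0,0,0,0,255,0,25,0,0,0,0,255,0,53,0,0,0,0,255,0,90,0,0,0,0,255,0,130,0,0,0,0,255,0,170,0,0,0,0,255,-1,210,0,0,0,0,255,-1,248,0,0,0,0,255,-1,282,0,0,0,0,255,-2,308,0,0,0,0,255,-2,322,0,0,0,0,255,-2,329,3,0,0,0,255,-2,329,15,0,0,0,255,-2,329,40,0,0,0,255,-2,329,67,0,0,0,255,-2,329,90,0,0,0,255,-2,329,104,0,0,0,255,-2,329,109,0,0,0,255,-2,329,109,0,0,0]
}}

```text
time: 24.3
tcp_pos: [0.6425, 0.2509, 0.243]
eef_rot: [-0.0, 0.101, 0.995, -0.0]
contact_force: [-0.1, 0.6, -2.0]
finger_gap: 0.0089
finger_force: 45.0
```

```bash
python3 - <<'E'
from h import *
np.set_printoptions(precision=4,suppress=True)
st,i2=shot('scene','c9');s,i1=shot('side','s9');p=st['tcp_pos'];print(p,st['finger_gap'],st['contact_force'])
plan((.642,.2515,.2428-.167-.007,78.5))
a=cv2.resize(i2[250:370,270:403],None,fx=3,fy=3,interpolation=2)
b=cv2.resize(i1[110:230,210:343],None,fx=3,fy=3,interpolation=2)
cv2.imwrite('pics/v9.png',np.hstack([a,b]))
E
```

```text
[0.6425 0.2509 0.243 ] 0.008896602786990664 [-0.1053  0.5588 -2.0229]
shift [0.8 0.2 8.7] turn [ 0.01  0.01 -0.  ]
```

View pics/v9.png

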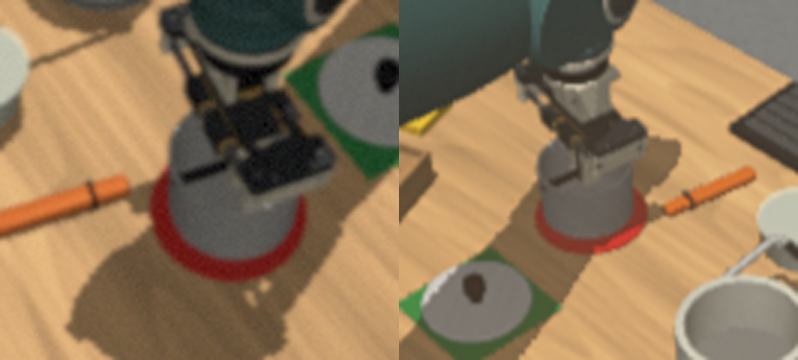

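The pot hangs level and centred just above the red mat, with the red rim showing evenly in both views. I'll lower it to contact.

Request:
{"op": "play_rows", "data": {
  "series": [255,0,0,2,0,0,0,255,0,0,4,0,0,0,255,0,0,5,0,0,0,255,0,0,6,0,0,0,255,0,0,6.5,0,0,0,255,0,0,7,0,0,0,255,0,0,7.3,0,0,0,255,0,0,7.3,0,0,0,255,0,0,7.3,0,0,0]
}}

```text
time: 25.3
tcp_pos: [0.6425, 0.2514, 0.2361]
eef_rot: [0.0, 0.1, 0.995, 0.0]
contact_force: [0.3, 0.7, -3.0]
finger_gap: 0.0086
finger_force: 45.0
```

Not in contact yet: the full weight still hangs from the hand, about 0.3 mm above the mat.

Request:
{"op": "play_rows", "data": {
  "series": [255,0,0,0.4,0,0,0,255,0,0,0.8,0,0,0,255,0,0,0.8,0,0,0,255,0,0,0.8,0,0,0]
}}

```text
time: 25.7
tcp_pos: [0.6426, 0.2515, 0.2358]
eef_rot: [0.0, 0.1, 0.995, 0.0]
contact_force: [-2.2, 2.3, 6.5]
finger_gap: 0.0083
finger_force: 45.0
```

Contact at 6.5 N. I'll release and rise clear.

Request:
{"op": "play_rows", "data": {
  "series": [225,0,0,0,0,0,0,190,0,0,0,0,0,0,160,0,0,0,0,0,0,160,0,0,0,0,0,0,160,0,0,0,0,0,0,160,0,0,-15,0,0,0,160,0,0,-45,0,0,0,160,0,0,-90,0,0,0,160,0,0,-140,0,0,0,160,0,0,-180,0,0,0,160,60,0,-200,0,0,0,160,60,0,-200,0,0,0,160,60,0,-200,0,0,0]
}}

```text
time: 27.0
tcp_pos: [0.5822, 0.2636, 0.4376]
eef_rot: [0.001, 0.1, 0.995, 0.001]
contact_force: [0.1, -0.4, -0.3]
finger_gap: 0.0346
finger_force: 0.0
```

```bash
python3 - <<'E'
from h import *
np.set_printoptions(precision=4,suppress=True)
st,i2=shot('scene','c10');s,i1=shot('side','s10');print(st['time'],st['tcp_pos'],st['finger_gap'])
cv2.imwrite('pics/v10.png',np.hstack([cv2.resize(i2[130:370,220:486],None,fx=1.5,fy=1.5,interpolation=2),cv2.resize(i1[130:370,190:456],None,fx=1.5,fy=1.5,interpolation=2)]))
for n,P in dict(pot=(.642,.2515,.08),dish=(.5435,-.313,.05),lid=(.445,.232,.015)).items():
    print(n,(proj('scene',[P])[0]-[220,130])*1.5,(proj('side',[P])[0]-[190,130])*1.5+[399,0])
E
```

```text
27.0 [0.5822 0.2636 0.4376] 0.03464556356130384
pot [191.3064 257.8209] [522.2902  52.6906]
dish [83.306  77.3038] [680.119  214.9998]
lid [266.279  223.2002] [467.9003 118.5418]
```

View pics/v10.png

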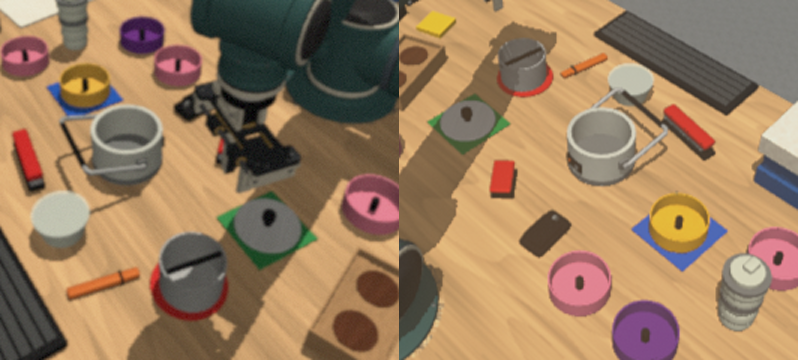

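The lid is upright on green, the dish on blue and the pot on red, each centred. The bail is still down, the bystanders haven't moved, and the gripper is clear. Handing in.

```bash
python3 -c "
from plant import arm
print(arm.finish_job())"
```

```text
the job is handed in; nothing more can be done
None
```

The job is handed in at 27 s of the 72 s allowed: the bail is down on the far side, and the lid, yellow dish and pot sit in the middle of the green, blue and red mats, with nothing else seen to move.

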